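Set the tray cradle for the long seed tray and load it

TASK

Set the tray cradle for the long seed tray: press its spring pin flush and slide the outer tube with its stop plate out by one hole, until the pin springs up again in the next hole. Then push the long seed tray into the lane right up against the stop plate, and tip the upright bar over so that it drops flat across the lane behind the tray. Leave the short tray, the pot and the jar where they stand.

Things in the scene. Friction and masses are not known exactly. Their poses are not given: they have to be found in the camera images.
- cradle: Fixed steel tray cradle on the bench. Origin at bench height on the lane's centre line; y runs along the lane to its open mouth (the tray enters moving to -y), x across it to the telescopic tube, z up. A level 30 mm square aluminium outer tube (centre at x=+72 mm, top face 55 mm high) slides on a fixed dark inner tube held by a 26 mm wide post at y=+186 mm (60 mm high).
- lane_mouth (a point): Point on the lane's centre line at bench height, at y=+70 mm in the cradle; axes as the cradle's. The lane is 106 mm wide between low rails 22 mm high: far rail at x=+55 mm from y=-100 to +160 mm (cradle), near rail at x=-55 mm from y=-100 to +70 mm, then flaring out to y=+162 mm, x=-96 mm.
- pin_seat (a point): Point in the plane of the outer tube's top face (55 mm above the bench) on the spring pin's axis; it stays there, as the pin sits in the fixed inner tube. Axes as the cradle's.
- pin (a joint): Depth of the pin (18 mm steel button pointing up), m. 0 = 9 mm proud of the outer tube; 0.009 = flush, when a fingertip on it meets the tube's top face. Spring 3 N at first, 6 N at flush. Up, it locks the tube (1.5 mm play); flush, it lets the tube slide, which then keeps it down until the next hole, where it springs up and locks by itself.
- slide (a joint): How far the outer tube with the stop plate has slid out towards the cradle's -y, m. 0 = first hole (now), 0.060 = next hole, 0.120 = last hole. The three holes are 21 mm wide, in the tube's top face. Slides with about 2 N of friction.
- stop_face (a point): Middle of the stop plate's face (facing the cradle's +y) that stops the tray, on the lane's centre line, 30 mm high; moves with the outer tube; axes as the cradle's. The plate, 6 mm thick, crosses the lane at heights 10 to 52 mm; over the tube (44 mm wide) it rises to 78 mm. That raised part, now 20 mm from the pin's axis on the -y side, can be pushed to slide the tube.
- tray_home (a point): Where the long tray's centre is when it is home against the stop plate set at the next hole: on the lane's centre line, at y=-10 mm in the cradle, 25 mm above the bench. Fixed to the cradle, axes as the cradle's.
- tray_center (a point): Centre (25 mm above its underside) of the long seed tray, a black plug tray of 4 x 6 filled cells, 100 mm wide (x), 150 mm long (y), 50 mm high, 0.3 to 0.6 kg; a rim 10 mm high runs round its top, the walls below stand 3 mm back. It stands on the bench before the mouth of the lane.
- bar (a joint): Angle of the aluminium drop bar, rad. 0 = standing up, leaning 0.25 rad outwards from the lane (towards the cradle's -x) against its stop; 0.25 = vertical; past that it falls of itself across the lane; 1.82 = lying level behind the tray. The bar is 136 mm long from its hinge, 16 mm wide along the lane, 10 mm thick.
- bar_hinge (a point): Hinge axis of the bar (along the cradle's y), 45 mm above the bench, at x=-80 mm, y=+83 mm in the cradle, in a fork of 20 x 29 mm, 56 mm high.
- bar_tip (a point): Free end of the bar, 136 mm from the hinge.
- short_tray: Bystander: short seed tray like the long one but 90 mm long with 4 x 3 cells and a label stake. Origin at the centre of its underside.
- pot: Bystander: clay pot, 92 mm wide, 85 mm high. Origin at the centre of its underside.
- jar: Bystander: white plastic jar with a grey cap, 70 mm wide, 90 mm high. Origin at the centre of its underside.

How it is judged:
On the way, in this order (a step that is already met when the one before it is completed fails the run):
1. the pin is pressed flush (value of joint pin above 0.0078 m), for 0.05 s.
2. the tube is at the next hole with the pin up in it (value of joint slide between 0.056 and 0.064 m and value of joint pin below 0.003 m), for 0.2 s.
3. the long tray is home against the stop plate (all of step 2 and y of tray_center in the frame of cradle between -0.024 and -0.002 m and x of tray_center in the frame of cradle between -0.01 and 0.01 m and angle between the x axis of tray_center and the x axis of cradle, either way round below 0.08 rad and height (world z) of tray_center below 0.032 m and angle between tray_center's own z axis and vertical below 0.1 rad), for 0.2 s.
4. the bar lies across the lane behind the tray (value of joint bar above 1.72 rad), for 0.2 s.
At the end, for the whole second after the job is handed in: The outer tube is within 4 mm of the next hole (0.060 m) with the pin up (less than 3 mm pressed); the long tray stands level on the bench in the lane, within 8 mm of touching the stop plate, within 10 mm of the lane's centre line and 0.08 rad of straight; the bar lies down (over 1.72 rad) (all of step 3 and value of joint bar above 1.72 rad).
It fails at once if the short tray is moved more than 20 mm or tipped (distance of short_tray from where it was at the start of the episode above 0.02 m or angle between short_tray's own z axis and vertical above 0.3 rad).
It fails at once if the pot is moved more than 20 mm or tipped (distance of pot from where it was at the start of the episode above 0.02 m or angle between pot's own z axis and vertical above 0.3 rad).
It fails at once if the jar is moved more than 20 mm or tipped (distance of jar from where it was at the start of the episode above 0.02 m or angle between jar's own z axis and vertical above 0.3 rad).
It fails at once if the long tray is tipped (angle between tray_center's own z axis and vertical above 0.5 rad).
It fails at once if the tube is slid beyond the next hole (value of joint slide above 0.075 m).
It also fails if it takes over 61 s, if anything falls off the work surface, if the arm or the gripper's body presses on something with over 40 N, if the wrist force passes 120 N, or if a joint passes its speed limit or range.

ROBOT

A 6-joint arm with a two-finger parallel gripper is mounted at the origin on the work surface. World frame = base frame: x ahead of the robot, y to its left, z up, the work surface at z = 0. Lengths are in m, angles in rad, forces in N, time in s.
With the tool pointing down it reaches from about 0.375 to 0.9 m from the base axis. Payload 3.1 kg.
Tool frame: the origin (TCP) lies on the centre line of the jaws, within the pads' length; the fingertips stand 8 mm ahead of it and the grasp point (between the pads) lies 11 mm behind it; z points along the fingers, y is the line along which they close (so a half turn about z gives the same grasp; the last joint's range is limited). The gripper opens to 87 mm and grips with 3 to 60 N. Pads are 19 mm wide; open, the fingers measure 117 mm over their backs; the gripper's body (75 mm by 190 mm) begins 51 mm behind the grasp point.
Start: joints at [-1.397, 0.527, 1.433, -0, 1.181, -0.178], TCP at [0.215, -0.587, 0.231] pointing down, gripper open.
Joint ranges: [-3.08, 3.08], [-0.75, 2.2], [0.22, 2.44], [-1.43, 4.57], [0, 2.65], [-2.85, 2.85]. Speed limits (rad/s): [2.79, 2.79, 3.14, 3.14, 3.14, 3.14].

INTERFACE

Orientations are given as a unit quaternion [x, y, z, w].
In Python, from rig import robot gives the robot as it stands. The module is installed in compiled form; this text tells all that it offers.
- The arm moves only by the tool send_rows, never from a script. Its argument "increments" is one flat list of numbers, 7 for each row, row after row: the turn, a rotation vector about the world's x, y, z in rad, then the shift along the world's x, y, z in cm, then the opening, from 0 (shut) to 1 (fully open). A call has 1 to 20 rows; each row shifts and turns the commanded pose from where the row before left it; what a row does not reach is not made up. A row lasts 1/12 s, in which the tool goes at most 41.7 mm and 7.16 degrees, less where a joint would pass 70% of its speed; a pose out of reach is approached as far as the arm can. A call is refused whole if a number of a shift passes 4.17 or a number of a turn 0.125, either way. A call with a gripper value outside its range is refused whole. The fingers move at their own pace and stop on an object; "newtons" is the grip in N (left out, the last holds). Time passes only in rows, so rows that do not move let the fingers close. It gives the time, the measured TCP pose, the force, the opening and the grip force at its end, in the units of the state.
- robot.get_obs(): the state, without advancing time (a new reading comes with each control period).
- robot.camera(name): name is "side" or "top"; returns a dict with "image" (384x512x3 uint8, red, green, blue), "range_z" (384x512 float32, m along the optical axis (not along the pixel's ray), 0 where there is no reading), "fx", "fy", "cx", "cy" (pixels), "R" (3x3) and "t" (3): a world point X has camera coordinates R X + t. Camera axes: x right, y down, z forward; pixel columns grow to the right and rows downward; lengths in m; the calibration is good to about 2 mm. A picture is of the moment at which its call begins.
- robot.hand_in(): hands the job in; it is judged then, once.
The state is a dict: "time": time; "q": joint angles; "joint_velocities": joint speeds; "joint_torque": joint torques, N m; "position": TCP position; "tool_rot": TCP orientation; "ft_force": force on the tool from outside, world axes, zero at the start; "moment": the same for the moment, N m; "grip_width": finger opening in m; "grip_force": force on a finger pad.
Only numpy, scipy, OpenCV 4.12 (cv2) and the standard library are available. Lean on these libraries where they do the work, as an engineer would, in place of code of your own. Each camera call takes 0.05 s, during which the arm holds its last target. There are 200 camera calls.

## Working session

There is one attempt and no reset: what is moved stays moved. The work goes in short steps, Python scripts to look and compute and a tool call to move; the robot and the scene stay as the last step left them, time stands still between calls to the robot, and variables do not carry over. Pictures are saved under pics/ and viewed, at most 10 in all, crops included, and the job is handed in when it is done.

Besides the shell and the picture viewer there is one more tool, called after "Request:" as a command line: name --argument value ..., lists and objects as JSON in quotes. send_rows: Moves the arm, as the interface text tells. Its arguments: {"type":"object","properties":{"increments":{"type":"array"},"newtons":{"type":"number"}},"required":["increments"]}

```bash
mkdir -p pics
cat > h.py <<'E'
from rig import robot
import numpy as np, cv2
def snap(n):
    c=robot.camera(n); return c
def pts(c):
    z=c["range_z"]; v,u=np.mgrid[:z.shape[0],:z.shape[1]]
    P=np.stack([(u-c["cx"])/c["fx"]*z,(v-c["cy"])/c["fy"]*z,z],-1)
    W=(P-c["t"])@c["R"]; W[z==0]=np.nan
    return W
def ray(c,u,v,h):
    d=np.array([(u-c["cx"])/c["fx"],(v-c["cy"])/c["fy"],1])@c["R"]
    o=-c["R"].T@c["t"]; return o+d*(h-o[2])/d[2]
E
python3 - <<'E'
from h import *
ims=[]
for n in("top","side"):
    c=snap(n); im=cv2.cvtColor(c["image"],cv2.COLOR_RGB2BGR); print(n,c["fx"],-c["R"].T@c["t"],c["R"])
    cv2.imwrite(f"pics/{n}0.png",cv2.resize(im,(800,600)))
    np.savez(f"{n}0.npz",**c)
print(robot.get_obs())
E
```

```text
top 445.0475394218027 [ 0.40342193 -0.10217625  1.10725842] [[-0.00704745 -0.9999246  -0.01005659]
 [-0.98400291  0.00872483 -0.17793859]
 [ 0.17801292  0.0086417  -0.9839902 ]]
side 399.3304352286665 [0.17222128 0.53446138 0.78125576] [[-0.83913143 -0.54391865 -0.00330831]
 [-0.34909861  0.5432168  -0.76357427]
 [ 0.41711942 -0.63958424 -0.64571154]]
{'time': 0.1, 'q': array([-1.39750847e+00,  5.28392350e-01,  1.43374047e+00, -3.25315134e-05,
        1.18136072e+00, -1.78496763e-01]), 'joint_velocities': array([ 0.00245408, -0.00190442, -0.00402179,  0.00060607, -0.00018221,
        0.00080278]), 'joint_torque': array([-2.66218003e-04, -4.40987384e+01, -1.77151036e+01,  6.34164736e-02,
        5.33973263e-02, -5.13895964e-05]), 'position': array([ 0.21527152, -0.58609957,  0.2296684 ]), 'tool_rot': array([ 9.84569260e-01,  1.74992766e-01, -1.25665171e-05, -9.50482461e-04]), 'ft_force': array([0.74394962, 0.78024539, 0.07625286]), 'moment': array([-0.00399516,  0.00897609, -0.04761237]), 'grip_force': 0.0, 'grip_width': 0.08667492976036417}
```

View pics/top0.png

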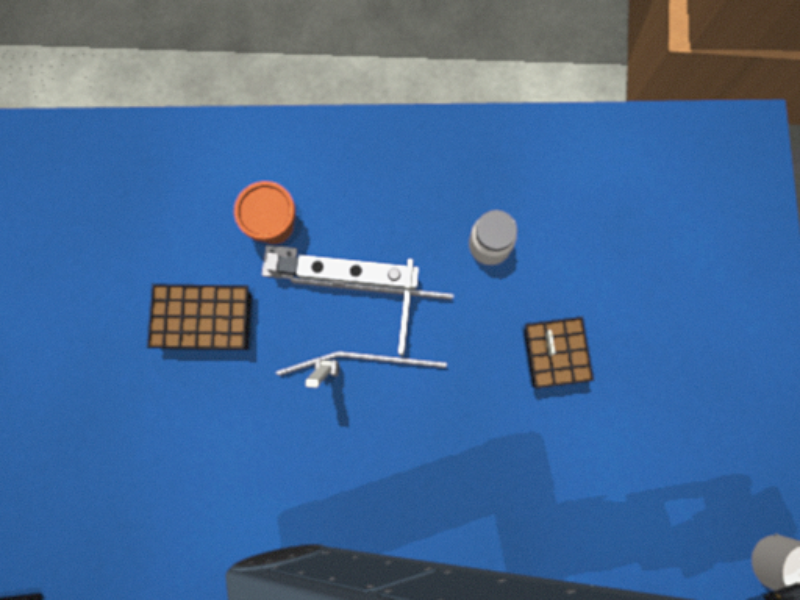

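View pics/side0.png

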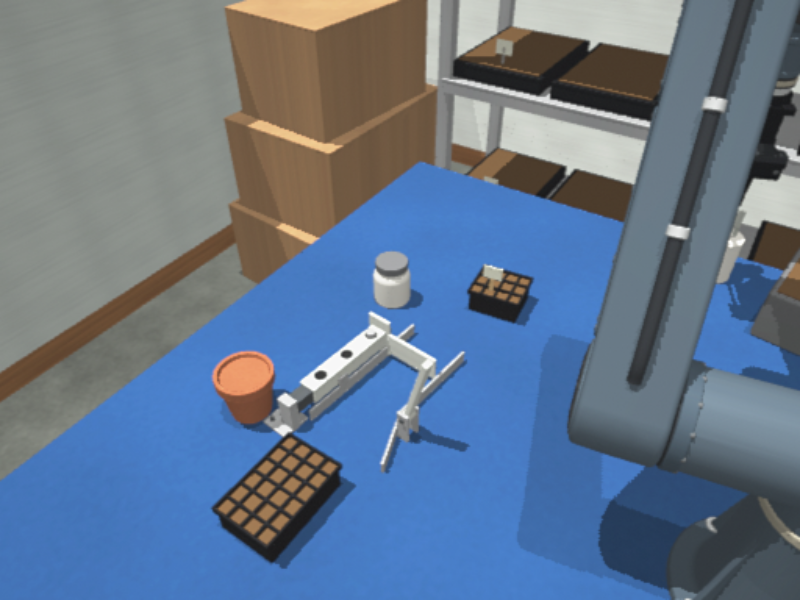

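The top view (800x600) shows the pin at about (394,273), holes at (356,270) and (317,266), the stop plate at x≈408, the long tray at (200,316) and the bar at (320,375). The pot (265,212) is near the post, and the jar is at (493,235). The cradle axes are close to the world axes, turned a few degrees. Next I'll measure these points.

```bash
cat > meas.py <<'E'
from h import *
s=512/800
c=dict(np.load("top0.npz")); W=pts(c); im=c["image"]
g=cv2.cvtColor(im,cv2.COLOR_RGB2GRAY); 
def blob(m,u,v,r):
    m=m.copy(); k=np.zeros_like(m); cv2.circle(k,(int(u*s),int(v*s)),r,1,-1); m=m*k
    ys,xs=np.nonzero(m); return xs.mean(),ys.mean(),len(xs)
dark=(g<90).astype(np.uint8)
h1=blob(dark,356,270,6); h2=blob(dark,317,266,6)
H1=ray(c,*h1[:2],.055);H2=ray(c,*h2[:2],.055); print(h1,h2,H1,H2,np.linalg.norm(H1-H2))
# weak dark weighting
P=ray(c,394*s,273*s,.064);print("pin",P,np.linalg.norm(P-H1))
# tube edges from depth
m=(abs(W[...,2]-.055)<.006); print("tubepts z",np.nanmedian(W[...,2][int(268*s),int(330*s):int(345*s)]))
# long tray
V=W.reshape(-1,3)
def box(img,x0,y0,x1,y1,lo,hi):
    k=np.zeros(g.shape,bool);k[int(y0*s):int(y1*s),int(x0*s):int(x1*s)]=1
    return k&(W[...,2]>lo)&(W[...,2]<hi)
mk=box(im,135,270,262,362,.038,.06)
u=np.argwhere(mk)[:,::-1]; q=np.array([ray(c,a,b,.05)[:2] for a,b in u],np.float32)
print("tray",cv2.minAreaRect(q),len(q))
mk=box(im,295,250,425,298,.045,.062); u=np.argwhere(mk)[:,::-1]; q=np.array([ray(c,a,b,.055)[:2] for a,b in u],np.float32); print("tube",cv2.minAreaRect(q),len(q))
for nm,b in dict(pot=(230,175,300,245),jar=(465,205,522,270),short=(520,312,600,392)).items():
    mk=box(im,*b,.02,.2); print(nm,np.nanmean(W[mk],0),np.nanmax(W[mk][:,2]),W[mk].min(0),W[mk].max(0))
cv2.imwrite("pics/crop0.png",cv2.cvtColor(cv2.resize(im[150:270,150:310],(800,600),interpolation=cv2.INTER_CUBIC),cv2.COLOR_RGB2BGR))
E
python3 meas.py
```

```text
(np.float64(227.29032258064515), np.float64(172.70967741935485), 31) (np.float64(202.58064516129033), np.float64(170.4516129032258), 31) [ 0.64611293 -0.02378522  0.055     ] [0.6522967  0.03629382 0.055     ] 0.06039644505115874
pin [ 0.63853019 -0.08423014  0.064     ] 0.06157992091758227
tubepts z 0.056444195356943776
tray ((0.5768998861312866, 0.22100180387496948), (0.15180231630802155, 0.10033449530601501), 88.93817901611328) 2569
tube ((0.6373740434646606, -0.02160925418138504), (0.19107678532600403, 0.0524321049451828), 85.72624206542969) 945
pot [0.73473094 0.11517784 0.07899323] 0.09070281688852373 [0.69002787 0.07013887 0.02006641] [0.78147041 0.16020633 0.09070282]
jar [ 0.6920564  -0.23439234  0.07826899] 0.09622613537200672 [ 0.66527125 -0.27149767  0.02029826] [ 0.73057986 -0.20343755  0.09622614]
short [ 0.51728421 -0.33270554  0.04764001] 0.10149978823059093 [ 0.46307205 -0.38327606  0.020106  ] [ 0.57204394 -0.28221342  0.10149979]
```

View pics/crop0.png

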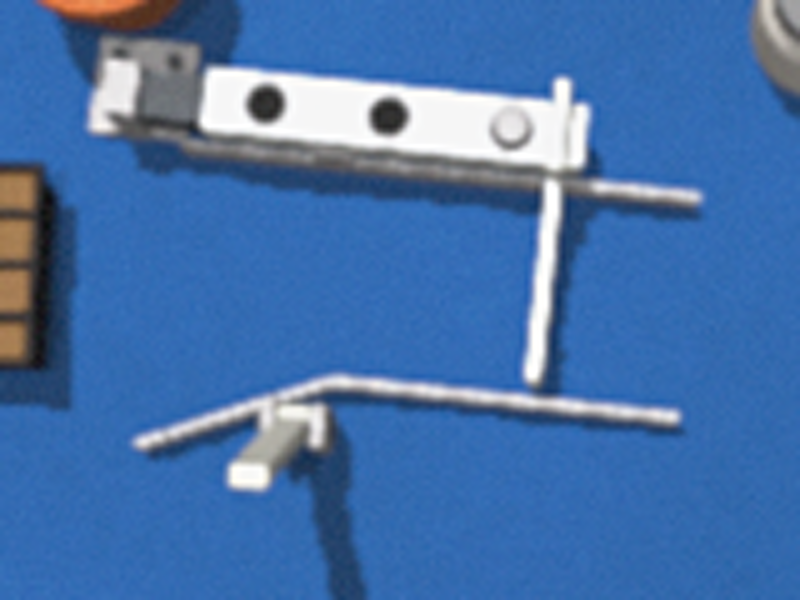

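```bash
cat > cr.py <<'E'
from h import *
c=dict(np.load("top0.npz"))
q=lambda u,v,h: ray(c,150+u/5-.4,150+v/5-.4,h)[:2]
H1=np.array([.64611,-.02379]);H2=np.array([.65230,.03629]);P=q(511,127,.064)
nb,ne=q(338,380,.022),q(680,416,.022); fe=q(700,196,.022); fs=q(600,186,.022)
a=[np.arctan2(-(d[0]),d[1]) for d in (H2-H1,H2-P,nb-ne,fs-fe)]; print("yaw",a)
t=np.mean(a[:3]); R=np.array([[np.cos(t),-np.sin(t)],[np.sin(t),np.cos(t)]])
print("P",P)
o=np.mean([p-R@np.array(l) for p,l in((P,(.072,-.005)),(H1,(.072,.055)),(H2,(.072,.115)))],0)
print("t",t,"origin",o)
for n,p in dict(P=P,H1=H1,H2=H2,nearbend=nb,nearend=ne,farend=fe,plateTop=q(563,85,.078),plateNearEnd=q(535,378,.052),tray=np.array([.5769,.2210]),bartip=q(250,472,.177)).items(): print(n,(R.T@(p-o)).round(4))
print("tray rel yaw",np.deg2rad(88.94-90)-t)
E
python3 cr.py
```

```text
yaw [np.float64(-0.1026670454561945), np.float64(-0.12018632866028361), np.float64(-0.11306329444800398), np.float64(-0.11064641117824435)]
P [ 0.63784982 -0.08336198]
t -0.11197222285482737 origin [ 0.56772522 -0.07023107]
P [ 0.0712 -0.0052]
H1 [0.0727 0.0549]
H2 [0.0721 0.1153]
nearbend [-0.0544  0.0674]
nearend [-0.0546 -0.1007]
farend [ 0.0552 -0.1004]
plateTop [ 0.0909 -0.0282]
plateNearEnd [-0.0466 -0.0291]
tray [-0.0234  0.2904]
bartip [-0.1114  0.0825]
tray rel yaw 0.09347173278368744
```

Request:
send_rows --increments '[0,0,-0.0228,2.12,2.5,-0.5,0,0,0,-0.0228,2.12,2.5,-0.5,0,0,0,-0.0228,2.12,2.5,-0.5,0,0,0,-0.0228,2.12,2.5,-0.5,0,0,0,-0.0228,2.12,2.5,-0.5,0,0,0,-0.0228,2.12,2.5,-0.5,0,0,0,-0.0228,2.12,2.5,-0.5,0,0,0,-0.0228,2.12,2.5,-0.5,0,0,0,-0.0228,2.12,2.5,-0.5,0,0,0,-0.0228,2.12,2.5,-0.5,0,0,0,-0.0228,2.12,2.5,-0.5,0,0,0,-0.0228,2.12,2.5,-0.5,0,0,0,-0.0228,2.12,2.5,-0.5,0,0,0,-0.0228,2.12,2.5,-0.5,0,0,0,-0.0228,2.12,2.5,-0.5,0,0,0,-0.0228,2.12,2.5,-0.5,0,0,0,-0.0228,2.12,2.5,-0.5,0,0,0,-0.0228,2.12,2.5,-0.5,0,0,0,-0.0228,2.12,2.5,-0.5,0,0,0,-0.0228,2.12,2.5,-0.5,0]'

```text
time: 1.77
position: [0.6399, -0.0851, 0.1298]
tool_rot: [0.999, -0.053, -0.001, -0.0]
ft_force: [-0.3, -0.7, 0.2]
grip_width: 0.0001
grip_force: 0.0
```

Every measured point agrees with the stated geometry to within about 1.5 mm except the bar tip (2.6 mm) and the mouth end of the near rail (2.6 mm). Next I go down onto the pin.

Request:
send_rows --increments '[0,0,-0.006,-0.13,0.19,-2,0,0,0,0,0,0,-2,0,0,0,0,0,0,-1.2,0,0,0,0,0,0,-0.4,0,0,0,0,0,0,-0.3,0,0,0,0,0,0,-0.3,0,0,0,0,0,0,-0.2,0,0,0,0,0,0,-0.2,0]'

```text
time: 2.43
position: [0.6377, -0.085, 0.0655]
tool_rot: [0.998, -0.055, -0.0, -0.0]
ft_force: [-3.6, 0.9, 5.5]
grip_width: 0.0005
grip_force: 2.4
```

Request:
send_rows --increments '[0,0,0,0.05,0.1,-0.15,0,0,0,0,0,0,-0.15,0,0,0,0,0,0,-0.15,0,0,0,0,0,0,0,0]'

```text
time: 2.77
position: [0.6381, -0.0849, 0.0641]
tool_rot: [0.999, -0.055, -0.0, 0.001]
ft_force: [-9.5, -0.3, 21.3]
grip_width: 0.0005
grip_force: 10.8
```

Request:
send_rows --increments '[0,0,0,0.02,-0.1,0.05,0,0,0,0,-0.02,-0.2,0,0,0,0,0,-0.02,-0.2,0,0,0,0,0,-0.02,-0.2,0,0,0,0,0,-0.02,-0.2,0,0,0,0,0,-0.02,-0.2,0,0]'

```text
time: 3.27
position: [0.6372, -0.0928, 0.0641]
tool_rot: [0.998, -0.056, -0.0, -0.002]
ft_force: [-7.2, 8.6, 19.1]
grip_width: 0.0008
grip_force: 9.9
```

Request:
send_rows --increments '[0,0,0,-0.02,-0.2,0,0,0,0,0,-0.02,-0.2,0,0,0,0,0,-0.02,-0.2,0,0,0,0,0,-0.02,-0.2,0,0]'

```text
time: 3.6
position: [0.6364, -0.1006, 0.0641]
tool_rot: [0.998, -0.055, -0.0, -0.001]
ft_force: [-7.3, 6.9, 19.8]
grip_width: 0.0003
grip_force: 10.0
```

Run:
```python
from h import *
c=snap("side"); im=c["image"]
cv2.imwrite("pics/s1.png",cv2.cvtColor(cv2.resize(im[180:300,150:310],(800,600),interpolation=cv2.INTER_CUBIC),cv2.COLOR_RGB2BGR))
```

```text
(no output)
```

View pics/s1.png

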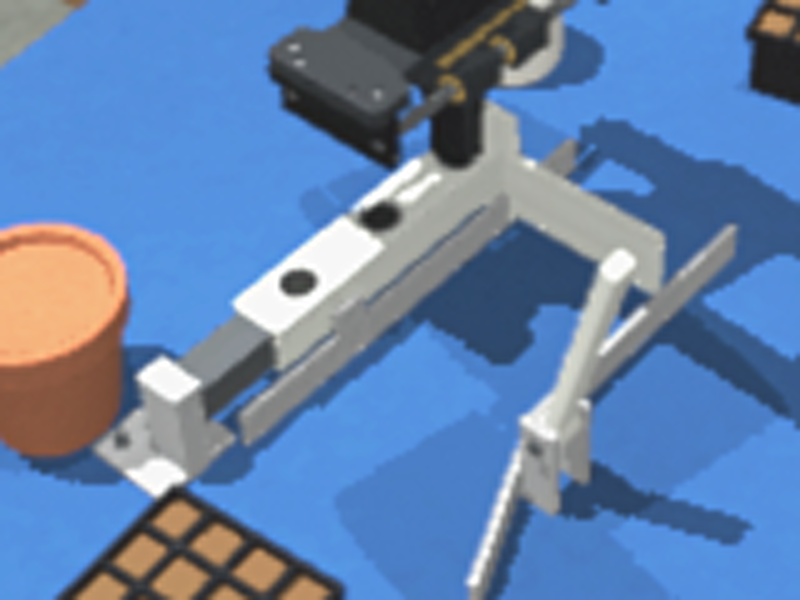

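The side view shows the tube already sliding: more dark inner tube is exposed near the post at (220,370), and the finger is at (460,130) close to the raised plate. I'll lift slightly and push the plate on.

Request:
send_rows --increments '[0,0,0,0.04,-0.05,0.25,0,0,0,0,-0.02,-0.2,0.1,0,0,0,0,-0.03,-0.3,0,0,0,0,0,-0.03,-0.3,0,0,0,0,0,-0.03,-0.3,0,0,0,0,0,-0.03,-0.3,0,0,0,0,0,-0.03,-0.3,0,0,0,0,0,-0.03,-0.3,0,0,0,0,0,-0.03,-0.3,0,0,0,0,0,-0.03,-0.3,0,0,0,0,0,-0.03,-0.3,0,0]'

```text
time: 4.57
position: [0.6355, -0.131, 0.0644]
tool_rot: [0.998, -0.056, 0.001, -0.001]
ft_force: [1.8, 6.8, 6.4]
grip_width: 0.0006
grip_force: 4.7
```

Request:
send_rows --increments '[0,0,0,-0.02,-0.15,0.2,0,0,0,0,-0.02,-0.15,0.1,0,0,0,0,-0.02,-0.15,0,0,0,0,0,-0.02,-0.15,0,0,0,0,0,-0.02,-0.15,0,0,0,0,0,-0.02,-0.15,0,0,0,0,0,-0.02,-0.15,0,0,0,0,0,-0.02,-0.15,0,0]'

```text
time: 5.23
position: [0.6332, -0.1429, 0.066]
tool_rot: [0.998, -0.056, 0.0, -0.001]
ft_force: [2.4, 4.2, -0.5]
grip_width: 0.0005
grip_force: 2.2
```

Run:
```python
from h import *
c=snap("side"); im=c["image"]
cv2.imwrite("pics/s2.png",cv2.cvtColor(cv2.resize(im[180:300,150:310],(800,600),interpolation=cv2.INTER_CUBIC),cv2.COLOR_RGB2BGR))
```

```text
(no output)
```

View pics/s2.png

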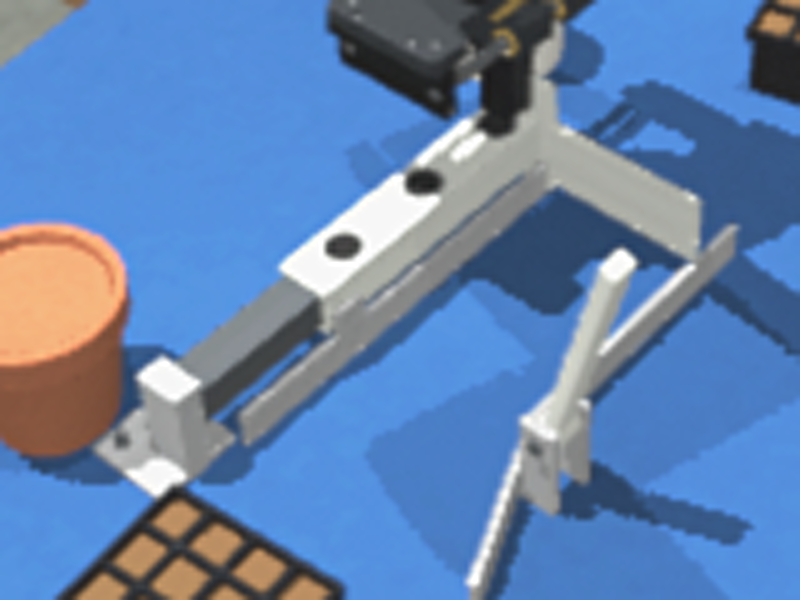

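The tube is sliding: its rear end is now at (300,280) and the plate is moving down the lane. I'll finish slowly.

Request:
send_rows --increments '[0,0,0,-0.01,-0.1,0,0,0,0,0,-0.01,-0.1,0,0,0,0,0,-0.01,-0.1,0,0,0,0,0,-0.01,-0.1,0,0,0,0,0,-0.01,-0.1,0,0,0,0,0,-0.01,-0.1,0,0]'

```text
time: 5.78
position: [0.6318, -0.1505, 0.0668]
tool_rot: [0.998, -0.055, -0.0, -0.0]
ft_force: [-0.0, 2.4, -1.9]
grip_width: 0.0004
grip_force: 1.2
```

```bash
cat > sl.py <<'E'
from h import *
c=snap("side"); W=pts(c); im=c["image"]
t=-.112; R=np.array([[np.cos(t),-np.sin(t)],[np.sin(t),np.cos(t)]]); o=np.array([.5677,-.0702])
g=cv2.cvtColor(im,cv2.COLOR_RGB2GRAY)
v,u=np.mgrid[:384,:512]
d=np.stack([(u-c["cx"])/c["fx"],(v-c["cy"])/c["fy"],np.ones(u.shape)],-1)@c["R"]; cam=-c["R"].T@c["t"]
X=cam+d*((.055-cam[2])/d[...,2])[...,None]
L=(X[...,:2]-o)@R
m=(abs(L[...,0]-.072)<.004)&(L[...,1]>-.09)&(L[...,1]<.16)
i=np.argsort(L[...,1][m]); y=L[...,1][m][i]; gg=g[m][i]
b=np.round(y/.004).astype(int)
print([(k*4,int(gg[b==k].mean())) for k in range(-20,40) if (b==k).any()])
E
python3 sl.py
```

```text
[(-80, 35), (-76, 33), (-72, 32), (-68, 32), (-64, 37), (-60, 39), (-56, 43), (-52, 75), (-48, 161), (-44, 186), (-40, 220), (-36, 230), (-32, 217), (-28, 196), (-24, 198), (-20, 169), (-16, 177), (-12, 151), (-8, 135), (-4, 133), (0, 139), (4, 112), (8, 131), (12, 248), (16, 248), (20, 247), (24, 247), (28, 247), (32, 247), (36, 247), (40, 247), (44, 247), (48, 251), (52, 201), (56, 111), (60, 78), (64, 81), (68, 145), (72, 242), (76, 248), (80, 247), (84, 247), (88, 248), (92, 211), (96, 138), (100, 138), (104, 139), (108, 139), (112, 140), (116, 139), (120, 139), (124, 139), (128, 140), (132, 139), (136, 139), (140, 139), (144, 140), (148, 139), (152, 139), (156, 140)]
```

Request:
send_rows --increments '[0,0,0,-0.01,-0.1,0,0,0,0,0,-0.01,-0.1,0,0,0,0,0,-0.01,-0.1,0,0,0,0,0,-0.01,-0.1,0,0,0,0,0,-0.01,-0.1,0,0]'

```text
time: 6.25
position: [0.6316, -0.1553, 0.0673]
tool_rot: [0.998, -0.055, -0.0, -0.0]
ft_force: [-0.1, 2.4, 1.0]
grip_width: 0.0005
grip_force: 1.0
```

```bash
python3 sl.py
```

```text
[(-80, 33), (-76, 32), (-72, 33), (-68, 38), (-64, 38), (-60, 39), (-56, 86), (-52, 192), (-48, 190), (-44, 185), (-40, 220), (-36, 230), (-32, 216), (-28, 193), (-24, 180), (-20, 169), (-16, 155), (-12, 133), (-8, 155), (-4, 235), (0, 179), (4, 185), (8, 247), (12, 247), (16, 247), (20, 247), (24, 247), (28, 247), (32, 247), (36, 247), (40, 248), (44, 251), (48, 161), (52, 83), (56, 79), (60, 91), (64, 172), (68, 250), (72, 247), (76, 247), (80, 247), (84, 249), (88, 208), (92, 140), (96, 139), (100, 138), (104, 138), (108, 139), (112, 140), (116, 138), (120, 138), (124, 138), (128, 140), (132, 138), (136, 138), (140, 139), (144, 140), (148, 138), (152, 139), (156, 139)]
```

Request:
send_rows --increments '[0,0,0,-0.01,-0.1,0,0,0,0,0,-0.01,-0.1,0,0,0,0,0,-0.01,-0.1,0,0]'

```text
time: 6.55
position: [0.6314, -0.1568, 0.0672]
tool_rot: [0.998, -0.056, -0.0, -0.001]
ft_force: [0.5, 8.2, 2.6]
grip_width: 0.0008
grip_force: 4.0
```

```bash
python3 sl.py|cut -c1-2
python3 - <<'E'
from h import *
c=snap("side"); im=c["image"]
cv2.imwrite("pics/s3.png",cv2.cvtColor(cv2.resize(im[180:300,150:310],(800,600),interpolation=cv2.INTER_CUBIC),cv2.COLOR_RGB2BGR))
E
```

```text
[(
```

View pics/s3.png

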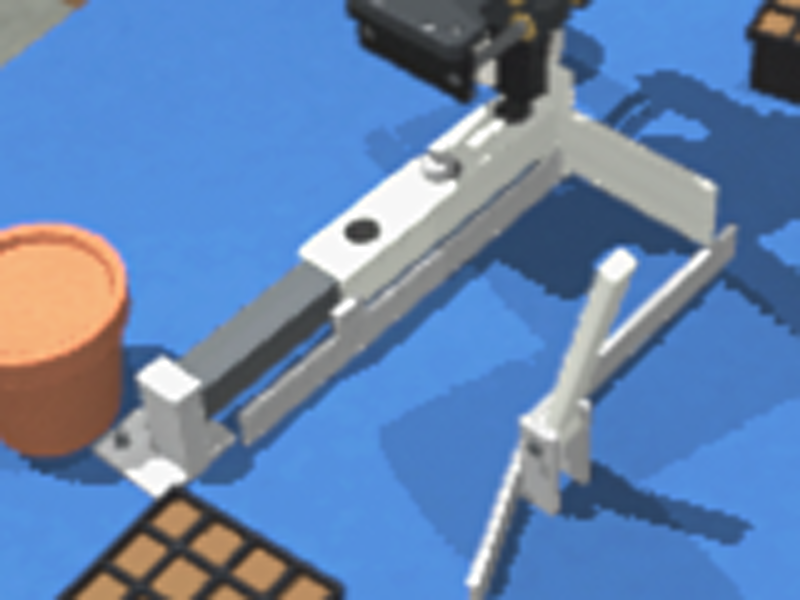

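The pin (438,165) is up in the middle hole and the force has risen, so the tube is locked at the next hole. Next I go to the tray's near side with the fingers open along the lane.

Request:
send_rows --increments '[0,0,0,0,0.5,1,0,0,0,0,0,0,3.5,0,0,0,0,0,0,3.5,0,0,0,0,0,0,3.5,0,0,0,0,0,0,3.5,0,0,0,0,-1.26,3.47,0,1,0,0,0,-1.26,3.47,0,1,0,0,0,-1.26,3.47,0,1,0,0,0,-1.26,3.47,0,1,0,0,0,-1.26,3.47,0,1,0,0,0,-1.26,3.47,0,1,0,0,0,-1.26,3.47,0,1,0,0,0,-1.26,3.47,0,1,0,0,0,-1.26,3.47,0,1,0,0,0,-1.26,3.47,0,1,0,0,0,-1.26,3.47,0,1,0,0,0,0,0,-3.5,1,0,0,0,0,0,-3.5,1,0,0,0,0,0,-3.5,1]'

```text
time: 8.23
position: [0.4945, 0.2295, 0.1128]
tool_rot: [0.999, -0.054, 0.003, -0.0]
ft_force: [-0.5, 0.1, -1.0]
grip_width: 0.0837
grip_force: 0.0
```

Request:
send_rows --increments '[0,0,-0.004,-0.1,0,-3.5,1,0,0,0,0,0,-3.5,1,0,0,0,0,0,-1.4,1,0,0,0,0.6,-0.07,0,1,0,0,0,0.6,-0.07,0,1,0,0,0,0.4,-0.04,0,1,0,0,0,0.4,-0.04,0,1,0,0,0,0.4,-0.04,0,1,0,0,0,0.3,-0.03,0,1,0,0,0,0.3,-0.03,0,1,0,0,0,0.3,-0.03,0,1,0,0,0,0.3,-0.03,0,1,0,0,0,0.3,-0.03,0,1,0,0,0,0.3,-0.03,0,1,0,0,0,0.2,-0.02,0,1,0,0,0,0,0,0,1]'

```text
time: 9.57
position: [0.5337, 0.2237, 0.0293]
tool_rot: [0.998, -0.057, -0.002, 0.0]
ft_force: [-5.9, 0.5, 5.1]
grip_width: 0.0872
grip_force: 3.0
```

```bash
cat > tr.py <<'E'
from h import *
import sys
c=snap("top"); W=pts(c); im=c["image"]
t=-.112; R=np.array([[np.cos(t),-np.sin(t)],[np.sin(t),np.cos(t)]]); o=np.array([.5677,-.0702])
# soil cells (brown)
hsv=cv2.cvtColor(im,cv2.COLOR_RGB2HSV)
m=(hsv[...,0]>5)&(hsv[...,0]<22)&(hsv[...,1]>60)&(hsv[...,2]>60)
v,u=np.nonzero(m); P=np.array([ray(c,a,b,.05)[:2] for a,b in zip(u,v)]); L=(P-o)@R
k=(abs(L[:,0])<.085)&(L[:,1]>-.1)&(L[:,1]<.40)
mm=np.zeros(m.shape,np.uint8); mm[v[k],u[k]]=1; mm=cv2.morphologyEx(mm,cv2.MORPH_CLOSE,np.ones((5,5)))
n,lab,st,_=cv2.connectedComponentsWithStats(mm); j=1+np.argmax(st[1:,4]); v,u=np.nonzero(lab==j)
L=((np.array([ray(c,a,b,.05)[:2] for a,b in zip(u,v)])-o)@R).astype(np.float32)
print("soil rect cradle",cv2.minAreaRect(L),len(L)); ob=robot.get_obs()
print("tcp cradle",(ob["position"][:2]-o)@R,ob["position"][2],ob["ft_force"])
if len(sys.argv)>1: cv2.imwrite(sys.argv[1],cv2.cvtColor(im,cv2.COLOR_RGB2BGR))
E
python3 tr.py pics/t1.png
```

```text
soil rect cradle ((0.008394114673137665, 0.28106436133384705), (0.13808448612689972, 0.06704025715589523), 89.59097290039062) 1243
tcp cradle [-0.06659706  0.28825369] 0.029277739767280823 [-6.01601402  0.58875631  3.99717156]
```

View pics/t1.png

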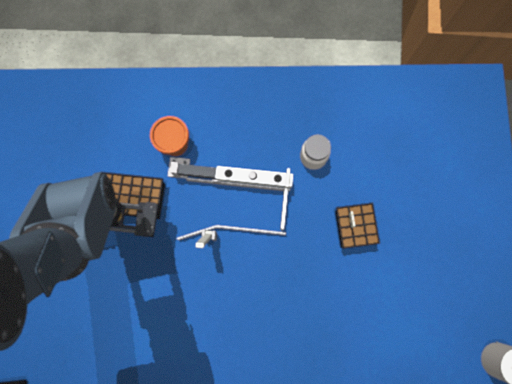

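The tray is now almost square to the lane (soil at (135,205) in the picture), about 6 mm short of the centre line. I'll push a little more, then go round behind it.

Request:
send_rows --increments '[0,0,0,0.25,-0.03,0,1,0,0,0,0.25,-0.03,0,1,0,0,0,0,0,0,1,0,0,0,0,0,0,1]'

```text
time: 9.95
position: [0.5389, 0.2231, 0.0292]
tool_rot: [0.998, -0.057, -0.002, 0.0]
ft_force: [-5.3, -0.1, 4.5]
grip_width: 0.0869
grip_force: 2.7
```

```bash
python3 tr.py
```

```text
soil rect cradle ((0.01433880440890789, 0.27865689992904663), (0.06731157749891281, 0.13307704031467438), 1.1270898580551147) 1232
tcp cradle [-0.06142862  0.28819908] 0.029225309633046835 [-5.1784664   0.68969761  4.29792039]
```

Request:
send_rows --increments '[0,0,0,-1,0.1,0,1,0,0,0,-0.5,0.05,1.5,1,0,0,0,0,0,3.5,0,0,0,0,0,0,3.5,0,0,0,0,0,0,1.5,0,0,0,0,2.21,2.55,0,0,0,0,0,2.21,2.55,0,0,0,0,0,2.21,2.55,0,0,0,0,0,2.21,2.55,0,0,0,0,0,0,0,0,0]'

```text
time: 10.83
position: [0.62, 0.3316, 0.1301]
tool_rot: [0.998, -0.056, 0.006, -0.003]
ft_force: [1.5, -0.5, 0.8]
grip_width: 0.0416
grip_force: 0.0
```

```bash
python3 tr.py pics/t2.png
python3 - <<'E'
from h import *
# side view: tray soil
c=snap("side"); im=c["image"]
t=-.112; R=np.array([[np.cos(t),-np.sin(t)],[np.sin(t),np.cos(t)]]); o=np.array([.5677,-.0702])
hsv=cv2.cvtColor(im,cv2.COLOR_RGB2HSV)
m=((hsv[...,0]>5)&(hsv[...,0]<22)&(hsv[...,1]>60)&(hsv[...,2]>60))
v,u=np.nonzero(m); L=((np.array([ray(c,a,b,.05)[:2] for a,b in zip(u,v)])-o)@R).astype(np.float32)
L=L[(abs(L[:,0])<.08)&(L[:,1]>.17)&(L[:,1]<.4)]
print("side soil",cv2.minAreaRect(L),len(L))
E
```

```text
soil rect cradle ((0.0005389414727687836, 0.28436267375946045), (0.14576902985572815, 0.09417161345481873), 88.93700408935547) 2225
tcp cradle [0.00446911 0.40240297] 0.12932362462464275 [-0.24548192  0.50028528  0.33450486]
side soil ((0.01476813480257988, 0.28876322507858276), (0.13004250824451447, 0.1417955905199051), 0.08998971432447433) 1755
```

Request:
send_rows --increments '[0,0,0,-0.45,0.05,-3.3,0,0,0,0,0,0,-3.3,0,0,0,0,0,0,-3.3,0,0,0,0,-0.11,-0.99,0,0,0,0,0,-0.11,-0.99,0,0,0,0,0,-0.11,-0.99,0,0,0,0,0,-0.11,-0.99,0,0,0,0,0,-0.11,-0.99,0,0,0,0,0,-0.11,-0.99,0,0,0,0,0,-0.11,-0.99,0,0,0,0,0,-0.11,-0.99,0,0,0,0,0,-0.11,-0.99,0,0,0,0,0,0,0,0,0]'

```text
time: 12.02
position: [0.6017, 0.2366, 0.0316]
tool_rot: [0.998, -0.058, 0.002, -0.0]
ft_force: [0.2, 1.5, 1.5]
grip_width: 0.0006
grip_force: 0.4
```

```bash
python3 tr.py pics/t3.png
```

```text
soil rect cradle ((0.0033784061670303345, 0.22802028059959412), (0.09390032291412354, 0.1568489968776703), 0.07593151926994324) 1696
tcp cradle [-0.001043    0.30881234] 0.031049511907780263 [ 0.23788297  1.02122345 -0.31342776]
```

Run:
```python
import cv2
i=cv2.imread("pics/t3.png"); cv2.imwrite("pics/t3c.png",cv2.resize(i[140:260,80:240],(800,600),interpolation=cv2.INTER_CUBIC))
```

```text
(no output)
```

View pics/t3c.png

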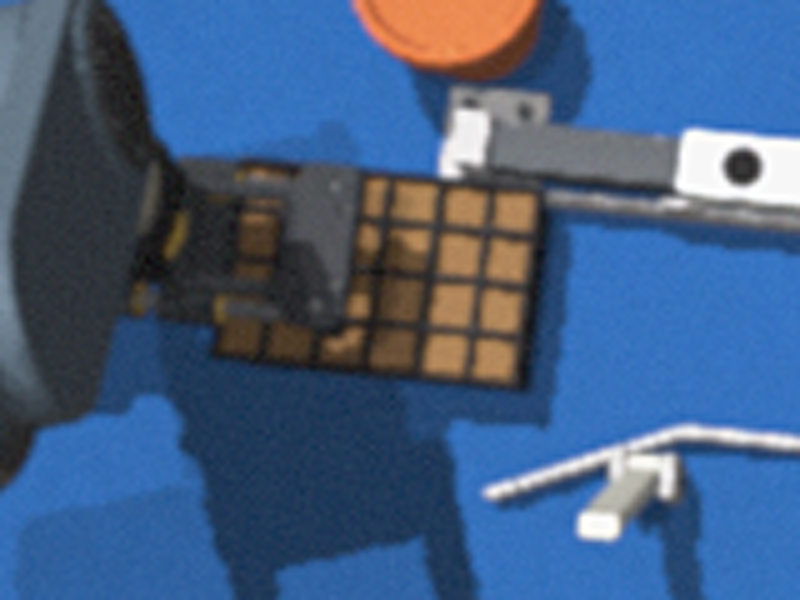

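The tray's front edge runs from (547,187) to (525,388), close to the end of the far rail at (550,198). I'll check its corners in cradle coordinates before going further.

Run:
```python
from h import *
c=dict(np.load("top0.npz"))
t=-.112; R=np.array([[np.cos(t),-np.sin(t)],[np.sin(t),np.cos(t)]]); o=np.array([.5677,-.0702])
for n,u,v,h in(("far",547,187,.05),("near",525,388,.05),("backnear",213,354,.05),("rail",548,204,.022)): print(n,(ray(c,80+u/5-.4,140+v/5-.4,h)[:2]-o)@R)
```

```text
far [0.05364635 0.14693761]
near [-0.04514455  0.14448934]
backnear [-0.0443789   0.29621849]
rail [0.05073758 0.15051859]
```

The tray is already past the rail's end and square, about 4 mm towards the far side. Its walls still clear the rail by 2 mm. I'll continue with a slight drift back.

Request:
send_rows --increments '[0,0,0,-0.13,-0.99,0,0,0,0,0,-0.13,-0.99,0,0,0,0,0,-0.13,-0.99,0,0,0,0,0,-0.13,-0.99,0,0,0,0,0,-0.13,-0.99,0,0,0,0,0,-0.13,-0.99,0,0,0,0,0,-0.13,-0.99,0,0,0,0,0,-0.13,-0.99,0,0,0,0,0,-0.13,-0.99,0,0,0,0,0,-0.13,-0.99,0,0,0,0,0,-0.13,-0.99,0,0,0,0,0,-0.13,-0.99,0,0,0,0,0,-0.13,-0.99,0,0,0,0,0,-0.13,-0.99,0,0,0,0,0,-0.13,-0.99,0,0,0,0,0,-0.13,-0.99,0,0]'

```text
time: 13.4
position: [0.5804, 0.0809, 0.0307]
tool_rot: [0.998, -0.057, 0.002, -0.001]
ft_force: [1.1, 8.0, 6.7]
grip_width: 0.0007
grip_force: 4.8
```

```bash
python3 tr.py pics/t4.png
```

```text
soil rect cradle ((0.002526223659515381, 0.06521578878164291), (0.09433447569608688, 0.14206859469413757), 2.2409629821777344) 1305
tcp cradle [-0.00445631  0.14937639] 0.030491406072193174 [0.8110897  2.5844584  4.18904497]
```

Request:
send_rows --increments '[0,0,0,-0.1,-0.99,0,0,0,0,0,-0.1,-0.99,0,0,0,0,0,-0.1,-0.99,0,0,0,0,0,-0.1,-0.99,0,0,0,0,0,-0.1,-0.99,0,0,0,0,0,-0.1,-0.99,0,0,0,0,0,-0.03,-0.3,0,0,0,0,0,-0.03,-0.3,0,0,0,0,0,-0.03,-0.3,0,0,0,0,0,-0.02,-0.2,0,0]'

```text
time: 14.28
position: [0.5725, 0.0107, 0.0304]
tool_rot: [0.998, -0.057, 0.001, -0.001]
ft_force: [1.0, 10.1, 6.6]
grip_width: 0.0007
grip_force: 5.2
```

```bash
python3 tr.py pics/t5.png
```

```text
soil rect cradle ((0.002668660134077072, -0.006396554410457611), (0.09441744536161423, 0.13959890604019165), 2.2441036701202393) 1425
tcp cradle [-0.00431462  0.08056059] 0.030340352844660582 [0.33881977 7.14668806 6.95539426]
```

Request:
send_rows --increments '[0,0,0,-0.02,-0.2,0,0,0,0,0,-0.02,-0.2,0,0,0,0,0,-0.01,-0.1,0,0,0,0,0,0,0,0,0]'

```text
time: 14.67
position: [0.5719, 0.0057, 0.0303]
tool_rot: [0.998, -0.057, 0.001, -0.001]
ft_force: [1.1, 7.9, 7.9]
grip_width: 0.0007
grip_force: 4.6
```

Request:
send_rows --increments '[0,0,0,-0.02,-0.2,0,0,0,0,0,-0.02,-0.2,0,0,0,0,0,-0.01,-0.1,0,0,0,0,0,0,0,0,0]'

```text
time: 15.0
position: [0.572, 0.0032, 0.0305]
tool_rot: [0.998, -0.058, 0.001, -0.003]
ft_force: [3.9, 16.7, 7.5]
grip_width: 0.0007
grip_force: 9.3
```

The force rises at the stop, so the tray is home. Back off, go up, and cross to the outer side of the bar.

Request:
send_rows --increments '[0,0,0,0.1,1,0,0,0,0,0,0.23,2,0.5,0,0,0,0,0,0,3.5,0,0,0,0,0,0,3.5,0,0,0,0,0,0,3.5,0,0,0,0,0,0,3.5,0,0,0,0,0,0,3.5,0,0,0,0,0,0,3.0,0,0,0,0,-3.68,-0.1,0,0,0,0,0,-3.68,-0.1,0,0,0,0,0,-3.68,-0.1,0,0,0,0,0,-3.68,-0.1,0,0,0,0,0,0,0,0,0]'

```text
time: 16.08
position: [0.4157, 0.0267, 0.2373]
tool_rot: [0.998, -0.057, -0.008, -0.0]
ft_force: [-0.2, 0.5, -0.8]
grip_width: 0.0002
grip_force: 0.0
```

```bash
python3 tr.py pics/t6.png
```

```text
soil rect cradle ((0.0028154999017715454, -0.011063262820243835), (0.09467199444770813, 0.14388202130794525), 1.8487752676010132) 2315
tcp cradle [-0.15645599  0.07903727] 0.2382649197856224 [ 0.19821364 -0.50175823  0.78910686]
```

View pics/t6.png

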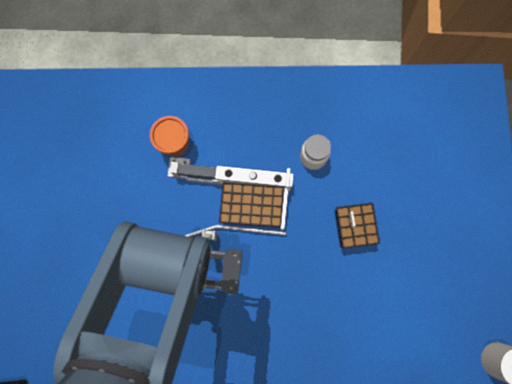

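The tray sits against the plate at cradle (0.003,-0.011), yaw 0.03, and the bystanders have not moved. Now the bar.

Request:
send_rows --increments '[0,0,0,0.05,0.4,-3,0,0,0,0,0,0,-3,0,0,0,0,0,0,-3,0,0,0,0,0.6,-0.07,0,0,0,0,0,0.6,-0.07,0,0,0,0,0,0.6,-0.07,0,0,0,0,0,0.6,-0.07,0,0,0,0,0,0.6,-0.07,0,0,0,0,0,0.6,-0.07,0,0,0,0,0,0.6,-0.07,0,0,0,0,0,0.6,-0.07,0,0,0,0,0,0.6,-0.07,0,0,0,0,0,0.6,-0.07,0,0,0,0,0,0.6,-0.07,0,0,0,0,0,0.6,-0.07,0,0,0,0,0,0.6,-0.07,0,0]'

```text
time: 17.47
position: [0.5062, 0.0201, 0.149]
tool_rot: [0.998, -0.057, -0.0, 0.0]
ft_force: [0.4, -0.5, -0.0]
grip_width: 0.0003
grip_force: 0.0
```

Request:
send_rows --increments '[0,0,0,0,0,0,0,0,0,0,0,0,0,0,0,0,0,-1,0.1,0,0,0,0,0,-2,0.2,0,0,0,0,0,-2,0.2,2,0,0,0,0,0,0,0,0]'

```text
time: 17.97
position: [0.4501, 0.0264, 0.17]
tool_rot: [0.998, -0.057, -0.003, -0.0]
ft_force: [-0.6, -0.3, 0.2]
grip_width: 0.0006
grip_force: 0.0
```

```bash
python3 tr.py
python3 - <<'E'
from h import *
c=snap("side"); im=c["image"]
cv2.imwrite("pics/s4.png",cv2.cvtColor(cv2.resize(im[160:340,130:370],(800,600),interpolation=cv2.INTER_CUBIC),cv2.COLOR_RGB2BGR))
E
```

```text
soil rect cradle ((0.002863515168428421, -0.010994948446750641), (0.09433605521917343, 0.14406564831733704), 1.631279468536377) 2308
tcp cradle [-0.12474995  0.08258464] 0.16976254323955367 [ 1.02054517 -0.75432121  0.79372508]
```

View pics/s4.png

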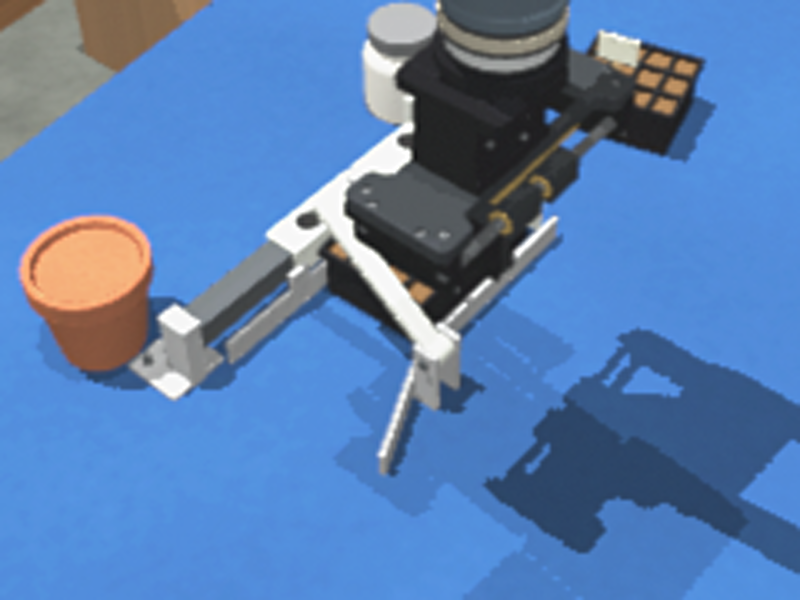

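The bar has fallen across the lane, from hinge (435,345) to tip (325,215). I'll check its height with the depth image.

Run:
```python
from h import *
t=-.112; R=np.array([[np.cos(t),-np.sin(t)],[np.sin(t),np.cos(t)]]); o=np.array([.5677,-.0702])
for n in("side","top"):
    c=snap(n); W=pts(c); L=(W[...,:2]-o)@R; g=c["image"].min(-1)
    for x in(-.06,-.03,0,.03,.045):
        m=(abs(L[...,0]-x)<.008)&(abs(L[...,1]-.083)<.012)&(g>140)&(W[...,2]<.2)
        print(n,x,m.sum(),np.median(W[...,2][m]) if m.any() else None,L[...,1][m].mean() if m.any() else None)
```

```text
side -0.06 65 0.061685937939176705 0.0855541973572633
side -0.03 59 0.08175183474070724 0.08530240150527302
side 0 56 0.10181299420927095 0.08585970141402541
side 0.03 28 0.11690390608411622 0.08557347842217787
side 0.045 19 0.034009503467891035 0.08352860281101541
top -0.06 0 None None
top -0.03 49 0.07541703419461003 0.08356609852820619
top 0 58 0.09009877182041376 0.08393524685263189
top 0.03 56 0.104404302317667 0.08391836416323332
top 0.045 26 0.10629920158688241 0.08433815783945117
```

The bar is still falling (slow hinge): it was lower in the later picture. I'll wait and retreat.

Request:
send_rows --increments '[0,0,0,0,0,1,0,0,0,0,0,0,1,0,0,0,0,0,0,1,0,0,0,0,0,0,0,0,0,0,0,0,0,0,0,0,0,0,0,0,0,0,0,0,0,0,0,0,0,0,0,0,0,0,0,0,0,0,0,0,0,0,0,0,0,0,0,0,0,0,0,0,0,0,0,0,0,0,0,0,0,0,0,0,0,0,0,0,0,0,0,0,0,0,0,0,0,0]'

```text
time: 19.33
position: [0.4556, 0.0252, 0.1991]
tool_rot: [0.998, -0.057, 0.0, -0.0]
ft_force: [0.4, -0.9, -0.1]
grip_width: 0.0009
grip_force: 0.0
```

```bash
python3 tr.py
python3 - <<'E'
from h import *
t=-.112; R=np.array([[np.cos(t),-np.sin(t)],[np.sin(t),np.cos(t)]]); o=np.array([.5677,-.0702])
for n in("side","top"):
    c=snap(n); W=pts(c); L=(W[...,:2]-o)@R; g=c["image"].min(-1)
    for x in(-.03,0,.03,.045):
        m=(abs(L[...,0]-x)<.008)&(abs(L[...,1]-.083)<.012)&(g>140)&(W[...,2]<.2)
        print(n,x,m.sum(),np.median(W[...,2][m]) if m.any() else None)
    # pin height
    m=(abs(L[...,0]-.072)<.006)&(abs(L[...,1]+.005)<.006); print("pin",np.nanmedian(W[...,2][m]) if m.any() else None)
E
```

```text
soil rect cradle ((0.0028579644858837128, -0.010800085961818695), (0.09433605521917343, 0.14445553719997406), 1.631279468536377) 2319
tcp cradle [-0.1220584   0.08227975] 0.19908482020745444 [-0.06603511  0.45472952  0.76895586]
side -0.03 43 0.04688822949470736
side 0 39 0.04721118509020306
side 0.03 37 0.047860959229548375
side 0.045 42 0.047147107575798416
pin None
top -0.03 28 0.04885110057261587
top 0 49 0.049460218189884476
top 0.03 51 0.050057268443132706
top 0.045 50 0.05057063632785212
pin 0.064520439066257
```

The bar lies level at about 48 mm, the pin is up (64 mm) and the tray is home. Handing in.

```bash
python3 -c "
from rig import robot
print(robot.hand_in())"
```

```text
the job is handed in; nothing more can be done
None
```

The job is handed in (no verdict was returned): at about 19 s my last measurements had the pin up in the next hole, the tray against the stop plate (about 3 mm off centre, 0.03 rad yaw), and the bar level across the lane, with the pot, jar and short tray never touched.

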